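# Clear the chest lid and hold it open for fitting its stay

### The job

A clothes peg and a slice of branch have been left lying on the lid of the wooden chest: put the peg into the tray that has the other clothes pegs and the slice into the tray that has the other slices. Then lift the chest's lid by its bar handle and hold it open at 60 degrees, so that I can screw on its stay. It falls shut when let go, so finish while still holding it there, and leave the other things on the table where they are.

Things in the scene. Friction and masses are not known exactly. Their poses are not given: they have to be found in the camera images.
- lid (a joint): Opening angle of the chest's lid in rad: 0 shut, grows as the front edge rises, 1.047 = 60 degrees, stop at 1.75. The hinge is nearly frictionless: the lid (about 0.5 to 0.8 kg) falls shut unless held; lifting it at the handle takes 2.5 to 5 N.
- lid_handle (a point): Centre of the steel bar handle at the lid's front edge; moves with the lid. Round bar 12 mm thick, 130 mm long, parallel to the hinge, on two posts 110 mm apart, 34 mm of free air between bar and lid; 97 mm above the table when shut. Axes turn with the lid: y along the bar, x from bar to hinge. Fingers may keep pointing down while the bar turns between them.
- lid_hinge (a point): Middle of the hinge axis at the rear edge of the fixed wooden chest (200 mm deep, 280 wide, 100 high), 100 mm above the table. Axes of the chest: x from front to rear, y along the hinge, z up. Bar axis 260 mm in front of it (3 mm lower when shut). Lid: 12 mm board, upper face 112 mm above the table, 288 mm wide; its front lip, 36 mm high, has its face 220 mm in front of the hinge.
- peg_center (a point): Centre (half-way up, 6 mm above what it lies on) of the loose wooden spring clothes peg, lying on its side on the lid at the start. 72 mm long (x, jaws to +x), 12 mm high (z), across both halves (y) 12 mm at the jaws, 16 mm in the middle, 20 mm at the tail. 12 g.
- slice_center (a point): Centre (half-way up, 8 mm above what it lies on) of the loose round slice of branch with bark, lying flat on the lid at the start: 52 mm across, 16 mm thick, z its axis. 25 g.
- peg_tray_floor (a point): Centre of the inner floor (3 mm above the table) of the fixed white tray that holds three clothes pegs. Tray 170 mm (x) by 130 mm (y) outside, walls 3 mm thick, 22 mm high. The pegs lie at its +x end (x from 10 to 78 mm, fixed); x from -82 to 8 mm is empty. The two trays stand left and right of the chest, either way round.
- slice_tray_floor (a point): Centre of the inner floor (3 mm above the table) of the other fixed white tray, alike (170 by 130 mm, walls 3 mm thick, 22 mm high), that holds three slices of branch: two on the floor, one on top of one of them (36 mm up), at its +x end (x from 20 to 77 mm, fixed); x from -82 to 18 mm is empty.
- bird: Bystander: painted wooden bird, 44 mm thick, standing on a branch slice 64 mm across, 129 mm high in all; origin under its centre. Stands beyond a tray, at the far left or right. Loose, leave it.
- paint_jar: Bystander: closed blue paint jar, 60 mm across, 70 mm high; origin under its centre. Stands beyond a tray, at the far left or right. Loose, leave it.
- screwdriver: Bystander: screwdriver, 180 mm long (x), lying on the table on the robot's side of the chest; origin at its middle. Loose, leave it.
- stay: Bystander: folding brass lid stay, about 140 mm long, 5 mm thick, lying on the table on the robot's side of the chest; origin under its joint. Loose, leave it.
Mind the look-alikes: they are no part of the job. What is shaped like the part that bears slice_tray_floor but turquoise is not meant. There is more than one size of the part that bears slice_center; the job needs the smaller.

How it is judged (in metres and radians):
On the way:
1. the peg lies in the peg tray and the slice in the slice tray, both let go, while the lid is still shut (x of peg_center in the frame of peg_tray_floor between -0.078 and 0.078 m and y of peg_center in the frame of peg_tray_floor between -0.058 and 0.058 m and z of peg_center in the frame of peg_tray_floor between 0 and 0.045 m and linear speed of each of peg, slice below 0.03 m/s and contact force between each of peg, slice and the fingers below 0.1 N and x of slice_center in the frame of slice_tray_floor between -0.078 and 0.078 m and y of slice_center in the frame of slice_tray_floor between -0.058 and 0.058 m and z of slice_center in the frame of slice_tray_floor between 0 and 0.045 m and value of joint lid below 0.1 rad), for 0.2 s.
At the end, for the whole second after the job is handed in: The lid is held still by the robot's fingers on its bar handle (contact over 0.5 N) at 60 degrees, give or take 5; the peg lies in the tray with the pegs and the slice in the tray with the slices, released and at rest (x of peg_center in the frame of peg_tray_floor between -0.078 and 0.078 m and y of peg_center in the frame of peg_tray_floor between -0.058 and 0.058 m and z of peg_center in the frame of peg_tray_floor between 0 and 0.045 m and linear speed of each of peg, slice below 0.03 m/s and contact force between each of peg, slice and the fingers below 0.1 N and x of slice_center in the frame of slice_tray_floor between -0.078 and 0.078 m and y of slice_center in the frame of slice_tray_floor between -0.058 and 0.058 m and z of slice_center in the frame of slice_tray_floor between 0 and 0.045 m and value of joint lid between 0.96 and 1.135 rad and velocity of joint lid between -0.05 and 0.05 rad/s and contact force between handle_bar and the fingers above 0.5 N); the arm keeps its last pose, push and grip.
It fails at once if the painted bird is moved more than 25 mm (distance of bird from where it was at the start of the episode above 0.025 m).
It fails at once if the paint jar is moved more than 25 mm (distance of paint_jar from where it was at the start of the episode above 0.025 m).
It fails at once if the screwdriver is moved more than 25 mm (distance of screwdriver from where it was at the start of the episode above 0.025 m).
It fails at once if the lid stay is moved more than 25 mm (distance of stay from where it was at the start of the episode above 0.025 m).
It also fails if it takes over 64 s, if anything falls off the work surface, if the arm or the gripper's body presses on something with over 40 N, if the wrist force passes 120 N, or if a joint passes its speed limit or range.

### The arm

A 6-joint arm with a two-finger parallel gripper is mounted at the origin on the work surface. World frame = base frame: x ahead of the robot, y to its left, z up, the work surface at z = 0. Lengths are in mm, angles in rad, forces in N, time in s.
With the tool pointing down it reaches from about 350 to 875 mm from the base axis. Payload 4.2 kg.
Tool frame: the origin (TCP) lies at the very end of the fingers, on their centre line; the grasp point (between the pads) lies 19 mm behind it (arm.pinch_z is the distance from the TCP to the grasp point, in mm); x points along the fingers, y is the direction in which the jaws open and shut, and the axes are right-handed (so a half turn about x gives the same grasp; the last joint's range is limited). The gripper opens to 85 mm and grips with 20 to 120 N. Pads are 22 mm wide; open, the fingers measure 114 mm over their backs; the gripper's body (76 mm by 85 mm) begins 54 mm behind the grasp point. The pads swing forward as they close: fully open they stand 13 mm farther back than shut.
Start: joints at [1.38, 0.385, 0.008, 0, -1.194, -0.259], TCP at [271.707, 562.827, 231.312] pointing down, gripper open.
Joint ranges: [-3.14, 3.14], [-1.21, 2.06], [-1.07, 1.41], [-3.16, 2.05], [-2.99, -0.16], [-3.1, 3.1]. Speed limits (rad/s): [2.79, 2.79, 3.14, 3.14, 3.14, 3.14].

### API

Orientations are given as a unit quaternion [x, y, z, w].
In Python, from bench import arm gives the robot as it stands.
- The arm moves only by the tool drive_tool, never from a script. Its argument "motion" is a list of rows, each a list of 4 numbers: the shift along the tool's x, y, z in mm, then the turn about the tool's x in degrees. In form: [[dx, dy, dz, spin], ...]. A call has 1 to 10 rows; each row shifts and turns the commanded pose from where the row before left it, along the tool's axes as they then stand; what a row does not reach is not made up. A row lasts 1/12 s, in which the tool goes at most 41.7 mm and 7.16 degrees, less where a joint would pass 70% of its speed; a pose out of reach is approached as far as the arm can. A call with a gripper value outside its range is refused whole. "grip" is the finger opening in mm, from 0 to 85.4, set as the call begins (left out, the last holds). The fingers move at their own pace and stop on an object; the grip force is fixed at half the most. Time passes only in rows, so rows that do not move let the fingers close. It gives the time, the measured TCP pose, the force and the opening at its end, in the units of the state.
- arm.read_state(): the state, without advancing time (a new reading comes with each control period).
- arm.get_image(name): name is "scene" or "top"; returns the picture (400x640x3 uint8, red, green, blue); there is no depth.
- arm.calibration(name): a dict with "K" (3x3 intrinsics, pixels), "eye" and "attitude" of the camera in the world. Camera axes: x right, y up, looking along -z (the intrinsics and any distortion apply to the point x, -y, -z); pixel columns grow to the right and rows downward; lengths in mm; the calibration is good to about 2 mm. A picture is of the moment at which its call begins. calibration takes no time and is no camera call.
- arm.job_done(): hands the job in, once; it reports no verdict.
The state is a dict: "clock": time; "joints": joint angles; "joint_vel": joint speeds; "joint_efforts": joint torques, N m; "position": TCP position; "ee_rot": TCP orientation; "contact_force": force on the tool from outside, world axes, zero at the start; "wrist_torque": the same for the moment, N m; "gripper_width": finger opening in mm.
Only numpy, scipy, OpenCV 4.12 (cv2) and the standard library are available. Lean on these libraries where they do the work, as an engineer would, in place of code of your own. Each camera call takes 0.05 s, during which the arm holds its last target. There are 200 camera calls.

## Working session

There is one attempt and no reset: what is moved stays moved. The work goes in short steps, Python scripts to look and compute and a tool call to move; the robot and the scene stay as the last step left them, time stands still between calls to the robot, and variables do not carry over. Pictures are saved under pics/ and viewed, about 8 in all and at most 12, crops included, and the job is handed in when it is done.

Besides the shell and the picture viewer there is one more tool, called after ">>>" in YAML: its name, and indented under it one key for each argument. drive_tool: Moves the arm, as the interface text tells. Its arguments: {"type":"object","properties":{"motion":{"type":"array"},"grip":{"type":"number"}},"required":["motion"]}

```bash
mkdir -p pics; python3 - <<'E'
from bench import arm
import cv2
for n in("scene","top"):
    cv2.imwrite(f"pics/{n}0.png",arm.get_image(n)[:,:,::-1]); print(n,arm.calibration(n))
print(arm.read_state())
E
```

```text
scene {'K': array([[407.77824184,   0.        , 316.56157707],
       [  0.        , 407.77824184, 199.01804467],
       [  0.        ,   0.        ,   1.        ]]), 'eye': array([ 972.13902717, -701.9557833 , 1212.38217706]), 'attitude': array([0.30394474, 0.07510745, 0.24611545, 0.91728057])}
top {'K': array([[361.85754398,   0.        , 321.52347811],
       [  0.        , 361.85754398, 200.10046294],
       [  0.        ,   0.        ,   1.        ]]), 'eye': array([ 403.59491428,  -12.6749732 , 1015.27902448]), 'attitude': array([-0.07544821,  0.06628912,  0.70948708, -0.6975252 ])}
{'clock': 0.1, 'joints': array([ 1.37960915e+00,  3.85489916e-01,  6.78394104e-03, -4.55861101e-04,
       -1.19401767e+00, -2.58589697e-01]), 'joint_vel': array([ 0.00159788, -0.00075041,  0.00264164,  0.00109931,  0.00162305,
        0.00123279]), 'joint_efforts': array([-7.94247262e-04, -3.93323350e+01,  1.88928866e+01,  4.19797674e+00,
       -2.61948509e-03,  5.87271671e-06]), 'position': array([271.4864484 , 562.37985218, 230.33008944]), 'ee_rot': array([-0.68916076,  0.15842706,  0.68941429,  0.15705492]), 'contact_force': array([ 0.13590248,  0.07137067, -1.10451996]), 'wrist_torque': array([0.02075334, 0.01674226, 0.03391852]), 'gripper_width': 85.40404126968413}
```

View pics/top0.png

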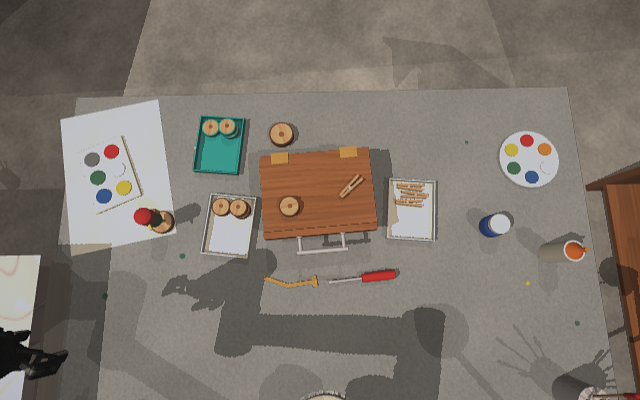

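View pics/scene0.png

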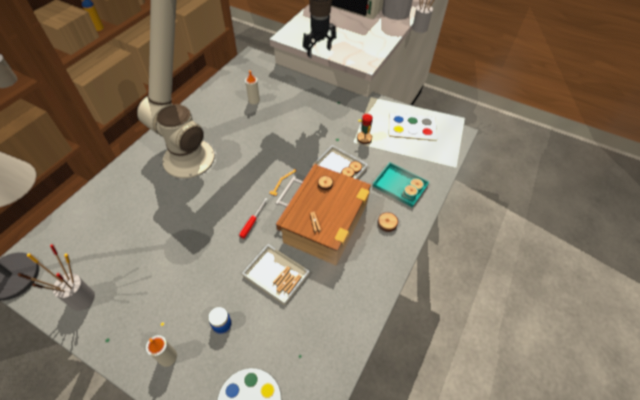

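```bash
cat > h.py <<'E'
import numpy as np, cv2
from bench import arm
from scipy.spatial.transform import Rotation as R
def ray(cam,px,z):
    c=arm.calibration(cam); d=np.linalg.inv(c["K"])@[*px,1]; d=R.from_quat(c["attitude"]).apply(d*[1,-1,-1])
    return c["eye"]+d*(z-c["eye"][2])/d[2]
def proj(cam,p):
    c=arm.calibration(cam); v=R.from_quat(c["attitude"]).inv().apply(np.array(p)-c["eye"])*[1,-1,-1]
    u=c["K"]@v; return u[:2]/u[2]
def crop(cam,name,x0,y0,w,h,s):
    im=arm.get_image(cam)[y0:y0+h,x0:x0+w,::-1]
    cv2.imwrite("pics/"+name,cv2.resize(im,None,fx=s,fy=s,interpolation=cv2.INTER_CUBIC))
E
python3 -c "
from h import *
crop('top','c1.png',195,135,260,150,3)"
```

```text
(no output)
```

View pics/c1.png

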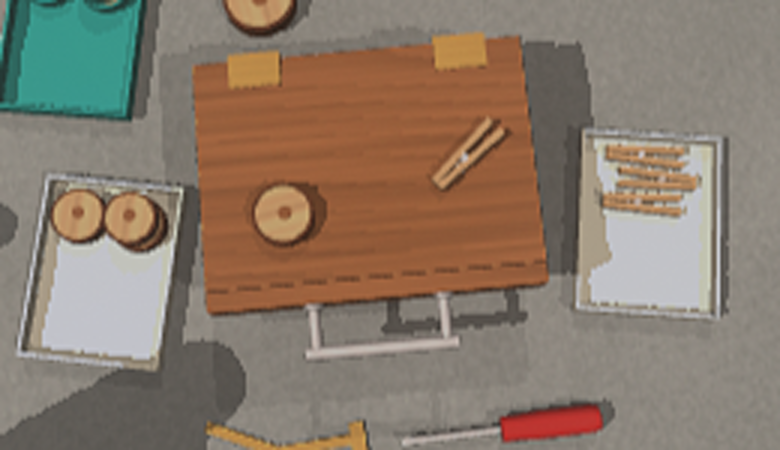

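```bash
python3 - <<'E'
from h import *
np.set_printoptions(precision=1,suppress=True)
P=lambda c,z: ray('top',((c[0]+.5)/3-.5+195,(c[1]+.5)/3-.5+135),z)
def grp(n,L,z):
    q=np.array([P(c,z) for c in L]); print(n,q[:,:2].tolist() and q[:,:2].round(1).tolist(),'mean',q.mean(0)[:2])
    for i in range(len(q)):
        d=q[i]-q[i-1]; print('   len %.1f ang %.1f'%(np.hypot(*d[:2]),np.degrees(np.arctan2(d[1],d[0]))))
grp('lid',[(193,66),(520,37),(547,284),(208,313)],112)
grp('slicetray',[(48,175),(184,184),(160,369),(18,354)],22)
grp('pegtray',[(584,128),(727,137),(720,319),(576,310)],22)
grp('bar',[(307,355),(458,342)],100)
grp('peg',[(437,186),(500,122)],122)
grp('slice diam',[(253,214),(314,214)],128)
print('slice',P((283,213),128),'pegspring',P((464,158),124))
print('bird',ray('top',(160,221),8),'jar',ray('top',(497,224),70))
grp('drv/stay',[(403,442),(605,418),(210,428),(365,440)],8)
E
```

```text
lid [[706.6, 159.5], [727.3, -126.4], [510.4, -139.9], [491.0, 142.9]] mean [608.8   9. ]
   len 216.2 ang 4.4
   len 286.6 ang -85.9
   len 217.3 ang -176.4
   len 283.5 ang 93.9
slicetray [[632.1, 311.6], [621.1, 183.0], [449.7, 201.2], [465.3, 331.4]] mean [542.1 256.8]
   len 168.0 ang -6.8
   len 129.1 ang -94.9
   len 172.3 ang 173.9
   len 131.1 ang 83.2
pegtray [[668.1, -194.2], [656.7, -327.8], [486.4, -308.0], [496.8, -177.9]] mean [ 577. -252.]
   len 172.1 ang -5.4
   len 134.0 ang -94.9
   len 171.5 ang 173.4
   len 130.5 ang 85.4
bar [[455.7, 61.4], [464.4, -65.1]] mean [460.   -1.8]
   len 126.8 ang 93.9
   len 126.8 ang -86.1
peg [[593.5, -50.1], [648.1, -105.0]] mean [620.8 -77.5]
   len 77.5 ang 134.8
   len 77.5 ang -45.2
slice diam [[571.2, 103.9], [570.3, 53.1]] mean [570.7  78.5]
   len 50.9 ang 89.0
   len 50.9 ang -91.0
slice [571.6  78.9 128. ] pegspring [616.7 -73.3 124. ]
bird [556.9 456.3   8. ] jar [ 523.9 -459.2   70. ]
drv/stay [[381.5, -17.9], [399.9, -201.4], [396.5, 157.3], [383.7, 16.4]] mean [390.4 -11.4]
   len 34.5 ang -93.8
   len 184.4 ang -84.3
   len 358.8 ang 90.5
   len 141.5 ang -95.2
```

```bash
cat >> h.py <<'E'
def plan(target,jaw=None):
    "tool-frame shift to target TCP and spin that brings the jaws to the world angle jaw (deg)"
    s=arm.read_state(); r=R.from_quat(s["ee_rot"]); d=np.array(target,float)-s["position"]
    y=r.apply([0,1,0]); a=np.degrees(np.arctan2(y[1],y[0]))
    print('pos',s["position"].round(1),'F',s["contact_force"].round(1),'w',round(s["gripper_width"],1),'clock',s["clock"],'j6',s["joints"][5].round(2),'down',r.apply([1,0,0]).round(3))
    print('shift',r.inv().apply(d).round(1),'jaw',round(a,1),'yaxis',y.round(2),'zaxis',r.apply([0,0,1]).round(2))
    if jaw is not None: print('spin (tool x down => world yaw -spin)',-((jaw-a+90)%180-90))
E
python3 -c "
from h import *
plan((571.6,78.9,190),84)"
```

```text
pos [271.5 562.4 230.5] F [ 0.7  0.9 -0.2] w 85.2 clock 0.15 j6 -0.26 down [-0.001 -0.002 -1.   ]
shift [  41.   304.8 -480.5] jaw -115.8 yaxis [-0.43 -0.9   0.  ] zaxis [-0.9   0.43 -0.  ]
spin (tool x down => world yaw -spin) -19.778185598097878
```

>>> drive_tool:
  motion:
    - [0,21,-34,0]
    - [0,21,-34,0]
    - [0,21,-34,0]
    - [0,21,-34,0]
    - [0,21,-34,0]
    - [0,21,-34,0]
    - [0,21,-34,0]
    - [0,21,-34,0]
    - [0,21,-34,0]
    - [0,21,-34,0]
  grip: 85

```text
clock: 0.98
position: [487.1, 224.0, 231.3]
ee_rot: [-0.689, 0.158, 0.689, 0.158]
contact_force: [0.1, 1.3, 0.8]
gripper_width: 85.0
```

```bash
python3 -c "
from h import *
plan((571.6,78.9,160),84)"
```

```text
pos [487.1 224.  231.3] F [0.1 1.3 0.8] w 85.0 clock 0.9833 j6 0.39 down [-0.  0. -1.]
shift [  71.3   94.  -139.2] jaw -115.8 yaxis [-0.43 -0.9   0.  ] zaxis [-0.9   0.43  0.  ]
spin (tool x down => world yaw -spin) -19.758363181727077
```

>>> drive_tool:
  motion:
    - [10,18.8,-27.8,0]
    - [10,18.8,-27.8,0]
    - [10,18.8,-27.8,0]
    - [10,18.8,-27.8,0]
    - [11,18.8,-27.8,0]
    - [10,0,0,-6.6]
    - [5,0,0,-6.6]
    - [5,0,0,-6.6]
    - [0,0,0,0]
    - [0,0,0,0]

```text
clock: 1.82
position: [570.7, 80.6, 159.9]
ee_rot: [-0.706, 0.038, 0.706, 0.038]
contact_force: [0.1, 0.6, -0.8]
gripper_width: 84.8
```

```bash
python3 -c "
from h import *
plan((571.6,78.9,113),84)
for q in [(571.6,78.9,128),(619,-76,118)]: print(proj('top',q),proj('scene',q))
a=arm.get_image('top')[150:250,250:380,::-1]; b=arm.get_image('scene')[140:240,270:400,::-1]
cv2.imwrite('pics/v1.png',cv2.resize(np.hstack([a,b]),None,fx=3,fy=3,interpolation=cv2.INTER_CUBIC))"
```

```text
pos [570.7  80.6 159.9] F [ 0.1  0.6 -0.8] w 84.8 clock 1.8167 j6 1.04 down [-0.001 -0.    -1.   ]
shift [46.9  1.6 -1.2] jaw -96.1 yaxis [-0.11 -0.99  0.  ] zaxis [-0.99  0.11  0.  ]
spin (tool x down => world yaw -spin) -0.1481274383027653
[289.00771549 205.66633816] [324.72707925 181.51867305]
[350.2102974 187.0028773] [314.03354153 221.75856324]
```

View pics/v1.png

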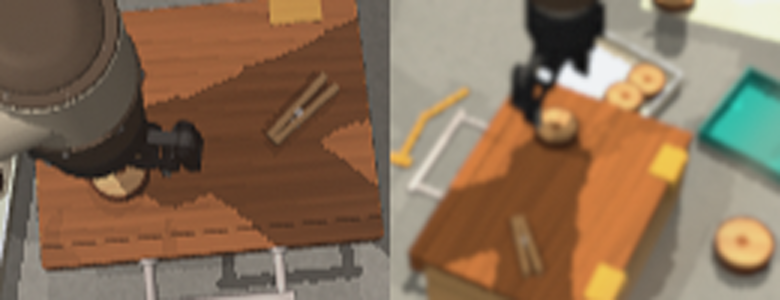

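>>> drive_tool:
  motion:
    - [15,0.8,-0.6,0]
    - [15,0.8,-0.6,0]
    - [10,0,0,0]
    - [6,0,0,0]
    - [0,0,0,0]
    - [0,0,0,0]

```text
clock: 2.42
position: [572.2, 79.2, 114.5]
ee_rot: [0.706, -0.037, -0.706, -0.037]
contact_force: [0.3, 0.1, 0.0]
gripper_width: 85.1
```

>>> drive_tool:
  motion:
    - [0,0,0,0]
    - [0,0,0,0]
    - [0,0,0,0]
    - [0,0,0,0]
    - [0,0,0,0]
    - [0,0,0,0]
    - [0,0,0,0]
    - [0,0,0,0]
  grip: 30

```text
clock: 3.08
position: [572.7, 79.3, 115.7]
ee_rot: [0.707, -0.036, -0.705, -0.037]
contact_force: [-1.4, 1.5, 5.8]
gripper_width: 49.1
```

>>> drive_tool:
  motion:
    - [-5,0,0,0]
    - [-10,0,0,0]
    - [-25,0,0,0]
    - [-30,0,0,0]
    - [0,0,0,0]

```text
clock: 3.5
position: [575.4, 79.8, 191.0]
ee_rot: [0.71, -0.035, -0.702, -0.037]
contact_force: [0.0, -0.8, 1.0]
gripper_width: 49.4
```

```bash
python3 -c "
from h import *
plan((510,260,120),84)
crop('scene','v2.png',270,120,130,110,4)"
```

```text
pos [575.4  79.8 191. ] F [ 0.  -0.8  1. ] w 49.4 clock 3.5 j6 1.05 down [ 0.012  0.002 -1.   ]
shift [  70.7 -172.3   84.4] jaw -95.9 yaxis [-0.1  -0.99 -0.  ] zaxis [-0.99  0.1  -0.01]
spin (tool x down => world yaw -spin) 0.10675674951096426
```

View pics/v2.png

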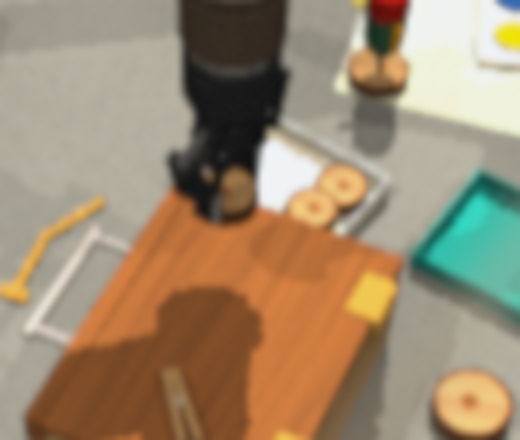

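>>> drive_tool:
  motion:
    - [0,-28,15,0]
    - [0,-29,15,0]
    - [0,-29,15,0]
    - [0,-29,15,0]
    - [0,-29,16,0]
    - [30,-28,16,0]
    - [35,0,0,0]
    - [35,0,0,0]
    - [20,0,0,0]
    - [0,0,0,0]

```text
clock: 4.38
position: [495.4, 255.7, 60.6]
ee_rot: [-0.703, 0.04, 0.709, 0.034]
contact_force: [-0.3, -1.4, -1.1]
gripper_width: 49.5
```

```bash
python3 -c "
from h import *
plan((503,260,20),84)
a=arm.get_image('top')[170:270,180:290,::-1]; b=arm.get_image('scene')[90:190,285:395,::-1]
cv2.imwrite('pics/v3.png',cv2.resize(np.hstack([a,b]),None,fx=3.6,fy=3.6,interpolation=cv2.INTER_CUBIC))"
```

```text
pos [495.4 255.7  60.6] F [-0.3 -1.4 -1.1] w 49.5 clock 4.3833 j6 0.7 down [-0.01  -0.007 -1.   ]
shift [40.5 -5.4 -7.5] jaw -96.0 yaxis [-0.1  -0.99  0.01] zaxis [-0.99  0.1   0.01]
spin (tool x down => world yaw -spin) -0.015401322044624521
```

View pics/v3.png

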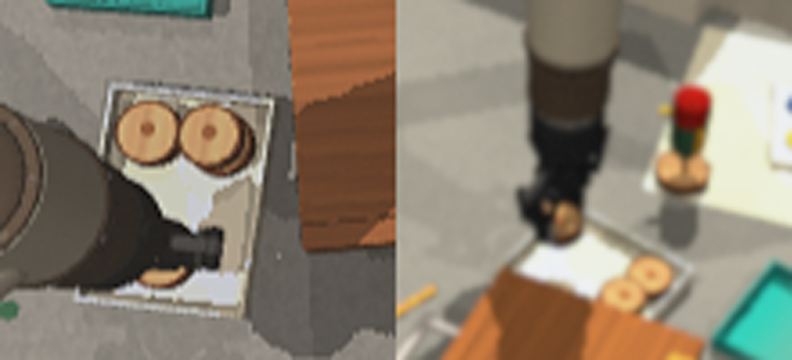

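>>> drive_tool:
  motion:
    - [10,-2,-3,0]
    - [10,-2,-3,0]
    - [8,-1,-2,0]
    - [6,0,0,0]
    - [4,0,0,0]
    - [3,0,0,0]
    - [0,0,0,0]
    - [0,0,0,0]

```text
clock: 5.15
position: [507.5, 262.2, 24.9]
ee_rot: [0.706, -0.037, -0.706, -0.037]
contact_force: [0.3, -0.7, -0.8]
gripper_width: 49.7
```

```bash
python3 -c "
from h import *
plan((503,260,12),84)"
```

```text
pos [507.5 262.2  24.9] F [ 0.3 -0.7 -0.8] w 49.7 clock 5.15 j6 0.71 down [-0. -0. -1.]
shift [12.9  2.7  4.2] jaw -96.0 yaxis [-0.1  -0.99  0.  ] zaxis [-0.99  0.1  -0.  ]
spin (tool x down => world yaw -spin) 0.030893851796804483
```

>>> drive_tool:
  motion:
    - [5,1,2,0]
    - [4,1,2,0]
    - [3,0,0,0]
    - [2,0,0,0]
    - [0,0,0,0]
    - [0,0,0,0]

```text
clock: 5.65
position: [503.3, 260.7, 10.8]
ee_rot: [-0.706, 0.037, 0.706, 0.037]
contact_force: [-0.2, 0.6, -0.3]
gripper_width: 49.3
```

>>> drive_tool:
  motion:
    - [2,0,0,0]
    - [0,0,0,0]
    - [0,0,0,0]
    - [0,0,0,0]
    - [0,0,0,0]
  grip: 66

```text
clock: 6.07
position: [503.4, 260.8, 9.1]
ee_rot: [0.706, -0.037, -0.706, -0.037]
contact_force: [0.4, 0.3, -0.2]
gripper_width: 66.3
```

>>> drive_tool:
  motion:
    - [-10,0,0,0]
    - [-25,0,0,0]
    - [-35,0,0,0]
    - [-40,0,0,0]
    - [-40,0,0,0]
    - [-10,0,0,0]
    - [0,0,0,0]

```text
clock: 6.65
position: [505.3, 262.2, 174.5]
ee_rot: [0.709, -0.034, -0.703, -0.039]
contact_force: [0.6, 0.1, -0.6]
gripper_width: 66.0
```

```bash
python3 -c "
from h import *
plan((619,-76,165),45)"
```

```text
pos [505.3 262.2 174.5] F [ 0.6  0.1 -0.6] w 66.0 clock 6.65 j6 0.7 down [ 0.008  0.007 -1.   ]
shift [   8.2  324.7 -148. ] jaw -95.9 yaxis [-0.1  -0.99 -0.01] zaxis [-0.99  0.1  -0.01]
spin (tool x down => world yaw -spin) 39.06391111993884
```

>>> drive_tool:
  motion:
    - [0,36,-16.6,0]
    - [0,36,-16.6,0]
    - [0,36,-16.6,0]
    - [0,36,-16.6,0]
    - [0,36,-16.6,0]
    - [0,36,-16.6,0]
    - [0,36,-16.6,0]
    - [0,36,-16.6,0]
    - [0,36,-16.6,0]
    - [0,0,0,6.5]
  grip: 45

```text
clock: 7.48
position: [618.7, -83.0, 167.4]
ee_rot: [-0.702, 0.08, 0.703, 0.079]
contact_force: [-0.0, 2.1, 0.1]
gripper_width: 45.1
```

>>> drive_tool:
  motion:
    - [0,0,0,6.5]
    - [0,0,0,6.5]
    - [0,0,0,6.5]
    - [0,0,0,6.5]
    - [0,0,0,6.5]
    - [0,0,0,0]
    - [0,0,0,0]
    - [0,0,0,0]

```text
clock: 8.15
position: [617.8, -77.1, 168.4]
ee_rot: [-0.653, 0.27, 0.654, 0.27]
contact_force: [0.4, 0.6, -0.1]
gripper_width: 44.8
```

```bash
python3 -c "
from h import *
plan((619,-76,114),45)
a=arm.get_image('top')[145:255,195:385,::-1]; b=arm.get_image('scene')[130:240,270:400,::-1]
cv2.imwrite('pics/v4.png',cv2.resize(np.hstack([a,b]),None,fx=2.5,fy=2.5,interpolation=cv2.INTER_CUBIC))"
```

```text
pos [617.8 -77.1 168.4] F [ 0.4  0.6 -0.1] w 44.8 clock 8.15 j6 0.65 down [-0.001  0.    -1.   ]
shift [54.4 -1.6 -0.1] jaw -134.8 yaxis [-0.71 -0.71  0.  ] zaxis [-0.71  0.71  0.  ]
spin (tool x down => world yaw -spin) 0.16280286422096424
```

View pics/v4.png

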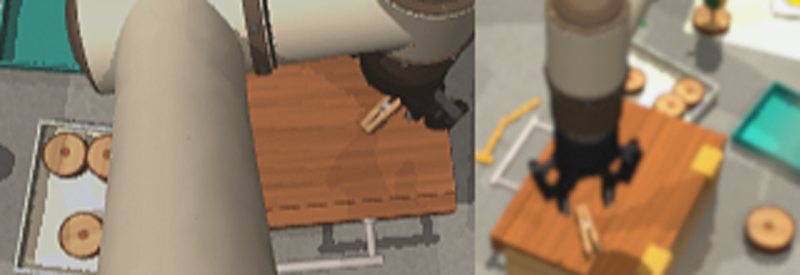

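>>> drive_tool:
  motion:
    - [20,-1,0,0]
    - [18,0,0,0]
    - [10,0,0,0]
    - [4,0,0,0]
    - [0,0,0,0]
    - [0,0,0,0]
    - [0,0,0,0]

```text
clock: 8.83
position: [619.7, -76.4, 118.1]
ee_rot: [0.654, -0.27, -0.653, -0.271]
contact_force: [0.6, 0.3, -0.1]
gripper_width: 44.8
```

>>> drive_tool:
  motion:
    - [0,0,0,0]
    - [0,0,0,0]
    - [0,0,0,0]
    - [0,0,0,0]
    - [0,0,0,0]
    - [0,0,0,0]
    - [0,0,0,0]
  grip: 2

```text
clock: 9.42
position: [619.6, -76.3, 118.0]
ee_rot: [0.654, -0.27, -0.653, -0.271]
contact_force: [0.0, 0.9, 4.8]
gripper_width: 13.7
```

>>> drive_tool:
  motion:
    - [-5,0,0,0]
    - [-10,0,0,0]
    - [-20,0,0,0]
    - [-20,0,0,0]
    - [0,0,0,0]
    - [0,0,0,0]

```text
clock: 9.92
position: [619.3, -76.4, 173.3]
ee_rot: [0.654, -0.27, -0.653, -0.271]
contact_force: [-0.1, 0.0, 0.2]
gripper_width: 13.5
```

```bash
python3 -c "
from h import *
plan((540,-248,120))
crop('scene','v5.png',270,130,130,110,4)"
```

```text
pos [619.3 -76.4 173.3] F [-0.1  0.   0.2] w 13.5 clock 9.9167 j6 0.65 down [ 0.002  0.    -1.   ]
shift [ 53.1 177.6 -65.2] jaw -135.0 yaxis [-0.71 -0.71 -0.  ] zaxis [-0.71  0.71 -0.  ]
```

View pics/v5.png

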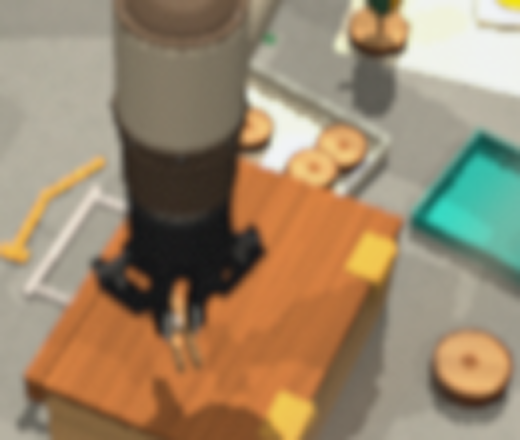

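>>> drive_tool:
  motion:
    - [0,29.6,-10.9,0]
    - [0,29.6,-10.9,0]
    - [0,29.6,-10.9,0]
    - [0,29.6,-10.9,0]
    - [0,29.6,-10.9,0]
    - [0,29.6,-10.9,0]
    - [30,0,0,0]
    - [35,0,0,0]
    - [35,0,0,0]
    - [20,0,0,0]

```text
clock: 10.8
position: [536.0, -247.8, 47.1]
ee_rot: [-0.65, 0.271, 0.656, 0.271]
contact_force: [-0.6, 0.6, -0.2]
gripper_width: 13.9
```

>>> drive_tool:
  motion:
    - [15,0,0,0]
    - [10,0,0,0]
    - [5,0,0,0]
    - [0,0,0,0]
    - [0,0,0,0]
    - [0,0,0,0]

```text
clock: 11.3
position: [540.5, -248.4, 23.1]
ee_rot: [0.654, -0.27, -0.653, -0.27]
contact_force: [-0.3, -0.2, -0.2]
gripper_width: 13.7
```

>>> drive_tool:
  motion:
    - [5,0,0,0]
    - [4,0,0,0]
    - [2,0,0,0]
    - [0,0,0,0]
    - [0,0,0,0]

```text
clock: 11.72
position: [539.5, -248.2, 10.8]
ee_rot: [-0.653, 0.27, 0.653, 0.27]
contact_force: [0.4, -0.1, -0.1]
gripper_width: 13.6
```

>>> drive_tool:
  motion:
    - [0,0,0,0]
    - [0,0,0,0]
    - [0,0,0,0]
    - [0,0,0,0]
    - [-5,0,0,0]
    - [-20,0,0,0]
    - [-40,0,0,0]
    - [-40,0,0,0]
    - [-40,0,0,0]
    - [-30,0,0,0]
  grip: 32

```text
clock: 12.55
position: [540.4, -248.6, 190.4]
ee_rot: [0.655, -0.27, -0.652, -0.27]
contact_force: [0.5, -0.4, 0.5]
gripper_width: 32.1
```

```bash
python3 -c "
from h import *
plan((460,-1.8,170),4)"
```

```text
pos [ 540.4 -248.6  190.4] F [ 0.5 -0.4  0.5] w 32.1 clock 12.55 j6 0.94 down [ 0.004 -0.002 -1.   ]
shift [  19.6 -117.9  231.4] jaw -134.9 yaxis [-0.71 -0.71 -0.  ] zaxis [-0.71  0.71 -0.  ]
spin (tool x down => world yaw -spin) 41.05796258954675
```

>>> drive_tool:
  motion:
    - [0,-16.8,33,0]
    - [0,-16.8,33,0]
    - [0,-16.8,33,0]
    - [0,-16.8,33,0]
    - [0,-16.8,33,0]
    - [0,-16.8,33,0]
    - [0,-16.8,33,0]
    - [0,0,0,6.85]
    - [0,0,0,6.85]
    - [0,0,0,6.85]

```text
clock: 13.38
position: [459.1, -0.8, 186.7]
ee_rot: [0.594, -0.383, -0.594, -0.384]
contact_force: [-0.4, -0.0, -0.4]
gripper_width: 32.3
```

>>> drive_tool:
  motion:
    - [8,0,0,6.85]
    - [8,0,0,6.85]
    - [8,0,0,6.85]
    - [0,0,0,0]
    - [0,0,0,0]
    - [0,0,0,0]

```text
clock: 13.88
position: [459.7, -1.8, 162.6]
ee_rot: [0.518, -0.482, -0.517, -0.482]
contact_force: [0.6, 0.8, -0.3]
gripper_width: 32.1
```

```bash
python3 -c "
from h import *
plan((460,-1.8,84),4)
a=arm.get_image('top')[170:260,280:450,::-1]; b=arm.get_image('scene')[150:310,230:350,::-1]
cv2.imwrite('pics/v6.png',np.vstack([cv2.resize(a,None,fx=3,fy=3,interpolation=cv2.INTER_CUBIC),cv2.copyMakeBorder(cv2.resize(b,None,fx=2,fy=2,interpolation=cv2.INTER_CUBIC),0,0,0,270,0)]))"
```

```text
pos [459.7  -1.8 162.6] F [ 0.6  0.8 -0.3] w 32.1 clock 13.8833 j6 -0.28 down [ 0.001  0.    -1.   ]
shift [78.6 -0.3 -0.1] jaw -175.9 yaxis [-1.   -0.07 -0.  ] zaxis [-0.07  1.    0.  ]
spin (tool x down => world yaw -spin) 0.0824044240174544
```

View pics/v6.png

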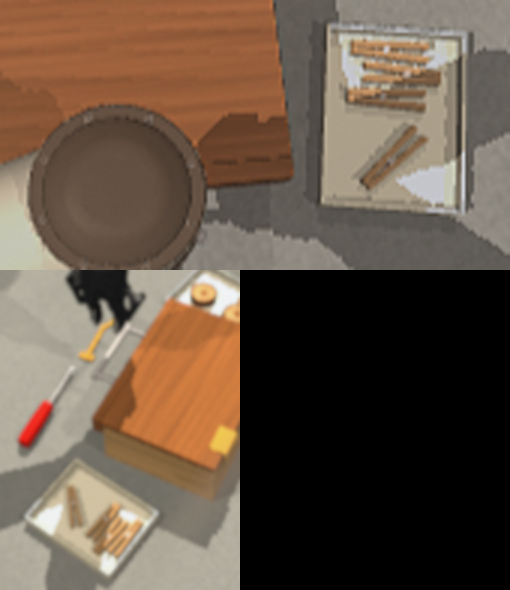

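>>> drive_tool:
  motion:
    - [20,0,0,0]
    - [20,0,0,0]
    - [10,0,0,0]
    - [10,0,0,0]
    - [10,0,0,0]
    - [7,0,0,0]
    - [0,0,0,0]
    - [0,0,0,0]

```text
clock: 14.65
position: [459.5, -1.8, 85.1]
ee_rot: [0.517, -0.482, -0.517, -0.482]
contact_force: [0.1, 0.1, -0.4]
gripper_width: 32.2
```

>>> drive_tool:
  motion:
    - [0,0,0,0]
    - [0,0,0,0]
    - [0,0,0,0]
    - [0,0,0,0]
    - [0,0,0,0]
    - [0,0,0,0]
  grip: 4

```text
clock: 15.15
position: [461.7, -1.4, 85.9]
ee_rot: [0.518, -0.481, -0.516, -0.484]
contact_force: [4.2, -2.3, -2.9]
gripper_width: 9.6
```

```bash
python3 -c "
from h import *
plan((460,-1.8,84),4)
# arc: bar path relative to hinge in chest x / z, 20 steps to 60deg
a0=np.arctan2(-3,260); t=np.radians(np.arange(0,61,3)); r=np.hypot(260,3)
x=-r*np.cos(t+a0); z=r*np.sin(t+a0)
print(np.c_[np.degrees(t[1:]),-np.diff(z),-np.diff(x)].round(1).tolist()); print(x[-1]-x[0],z[-1]-z[0])"
```

```text
pos [461.7  -1.4  85.9] F [ 4.2 -2.3 -2.9] w 9.6 clock 15.15 j6 -0.28 down [ 0.006  0.001 -1.   ]
shift [ 1.9  1.8 -0.3] jaw -176.0 yaxis [-1.   -0.07 -0.01] zaxis [-0.07  1.    0.  ]
spin (tool x down => world yaw -spin) -0.027333969573533068
[[3.0, -13.6, -0.2], [6.0, -13.6, -0.9], [9.0, -13.5, -1.6], [12.0, -13.4, -2.3], [15.0, -13.3, -3.0], [18.0, -13.1, -3.7], [21.0, -12.9, -4.4], [24.0, -12.6, -5.1], [27.0, -12.4, -5.7], [30.0, -12.0, -6.4], [33.0, -11.7, -7.0], [36.0, -11.3, -7.6], [39.0, -10.9, -8.2], [42.0, -10.5, -8.7], [45.0, -10.0, -9.3], [48.0, -9.5, -9.8], [51.0, -9.0, -10.2], [54.0, -8.4, -10.7], [57.0, -7.8, -11.1], [60.0, -7.2, -11.5]]
127.40192378864666 226.66660498395404
```

>>> drive_tool:
  motion:
    - [-13.6,-1.2,0,0]
    - [-13.6,-1.9,0,0]
    - [-13.5,-1.6,0,0]
    - [-13.4,-2.3,0,0]
    - [-13.3,-3.0,0,0]
    - [-13.1,-3.7,0,0]
    - [-12.9,-4.4,0,0]
    - [0,0,0,0]
    - [0,0,0,0]

```text
clock: 15.9
position: [476.7, -0.3, 177.9]
ee_rot: [-0.516, 0.483, 0.517, 0.483]
contact_force: [-0.6, 0.5, -3.9]
gripper_width: 9.3
```

```bash
python3 -c "
from h import *
plan((460,-1.8,84),4)"
```

```text
pos [ 4.767e+02 -3.000e-01  1.779e+02] F [-0.6  0.5 -3.9] w 9.3 clock 15.9 j6 -0.27 down [-0.     0.001 -1.   ]
shift [93.9 16.7 -0.4] jaw -176.1 yaxis [-1.   -0.07  0.  ] zaxis [-0.07  1.    0.  ]
spin (tool x down => world yaw -spin) -0.10099934861773363
```

Lid is following (about 4 N of load); continue the arc.

>>> drive_tool:
  motion:
    - [-12.6,-5.1,0,0]
    - [-12.4,-5.7,0,0]
    - [-12.0,-6.4,0,0]
    - [-11.7,-7.0,0,0]
    - [-11.3,-7.6,0,0]
    - [-10.9,-8.2,0,0]
    - [-10.5,-8.7,0,0]
    - [0,0,0,0]
    - [0,0,0,0]

```text
clock: 16.65
position: [521.6, 2.9, 258.9]
ee_rot: [-0.514, 0.485, 0.52, 0.48]
contact_force: [-11.6, 4.2, 4.4]
gripper_width: 9.4
```

>>> drive_tool:
  motion:
    - [-10.0,-9.3,0,0]
    - [-9.5,-9.8,0,0]
    - [-9.0,-10.2,0,0]
    - [-8.4,-10.7,0,0]
    - [-7.8,-11.1,0,0]
    - [-7.2,-11.5,0,0]
    - [0,0,0,0]
    - [0,0,0,0]
    - [0,0,0,0]
    - [0,0,0,0]

```text
clock: 17.48
position: [584.4, 7.5, 315.3]
ee_rot: [-0.516, 0.484, 0.519, 0.481]
contact_force: [-15.4, 7.0, 17.1]
gripper_width: 9.1
```

```bash
python3 -c "
from h import *
plan((587,8,312),4)
s=arm.read_state()['position']; print('angle from z',[np.degrees(np.arcsin((s[2]+o-100)/260.02)) for o in (11,13,15)],'from x',np.degrees(np.arccos((np.array([717,719,721])-s[0])/np.cos(.07)/260)))
a=arm.get_image('top')[130:280,190:450,::-1]; b=arm.get_image('scene')[80:310,220:430,::-1]
cv2.imwrite('pics/v7.png',np.hstack([cv2.resize(a,(433,250)),cv2.resize(b,None,fx=1.6,fy=1.6)[:250]])) if 0 else cv2.imwrite('pics/v7.png',cv2.resize(b,None,fx=2.5,fy=2.5,interpolation=cv2.INTER_CUBIC))
cv2.imwrite('pics/v8.png',cv2.resize(a,None,fx=3,fy=3,interpolation=cv2.INTER_CUBIC))"
```

```text
pos [584.4   7.5 315.3] F [-15.4   7.   17.1] w 9.1 clock 17.4833 j6 -0.22 down [-0.005 -0.    -1.   ]
shift [ 3.3 -2.6  0.3] jaw -176.0 yaxis [-1.   -0.07  0.01] zaxis [-0.07  1.    0.  ]
spin (tool x down => world yaw -spin) 0.01833017107634305
angle from z [np.float64(60.48189600610007), np.float64(61.38908594698041), np.float64(62.32341167829479)] from x [59.25544395 58.73998933 58.22170406]
```

View pics/v7.png

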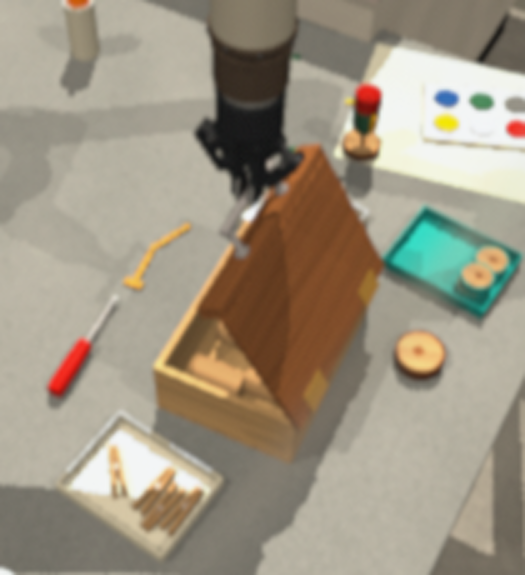

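>>> drive_tool:
  motion:
    - [-1.7,1,0,0]
    - [0,0,0,0]
    - [0,0,0,0]
    - [0,0,0,0]
    - [0,0,0,0]
    - [0,0,0,0]
    - [0,0,0,0]

```text
clock: 18.17
position: [583.9, 7.4, 315.0]
ee_rot: [-0.516, 0.484, 0.519, 0.481]
contact_force: [-11.7, 5.2, 10.4]
gripper_width: 9.6
```

```bash
python3 -c "
from h import *
plan((587,8,312),4)
s=arm.read_state(); p=s['position']; print(s['joint_vel'].round(4),[np.degrees(np.arctan2(p[2]+o-100,(h-p[0])/.9976)).round(1)+.7 for o in (11,15) for h in(717,721)])"
```

```text
pos [583.9   7.4 315. ] F [-11.7   5.2  10.4] w 9.6 clock 18.1667 j6 -0.22 down [-0.006  0.    -1.   ]
shift [ 3.  -3.1  0.4] jaw -176.0 yaxis [-1.   -0.07  0.01] zaxis [-0.07  1.    0.  ]
spin (tool x down => world yaw -spin) -0.006536754366720743
[ 0.0024  0.0007 -0.0005  0.0002  0.0002  0.0001] [np.float64(60.2), np.float64(59.400000000000006), np.float64(60.6), np.float64(59.900000000000006)]
```

View pics/v8.png

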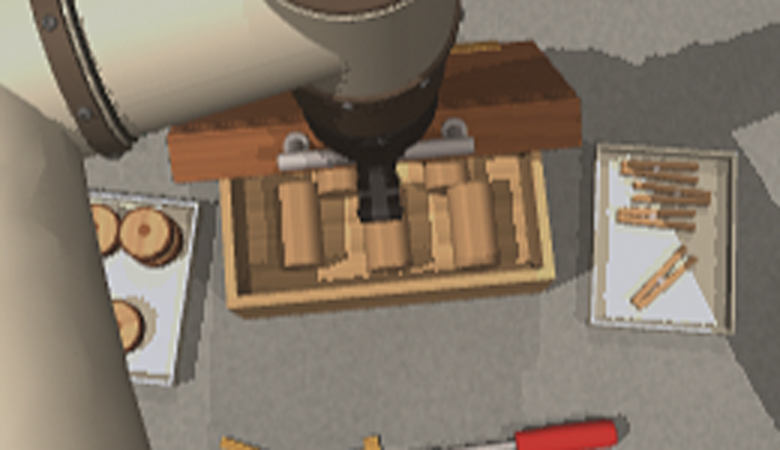

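```bash
python3 -c "
from h import *
for t in (55,60,65):
    a=np.radians(t-.66); h=np.array([719,16,100]); u=np.array([.9976,.0697,0]); v=np.array([-.0697,.9976,0])
    b=h-260*np.cos(a)*u+[0,0,260*np.sin(a)]
    print(t,[((proj('top',b+s*v)-[190,130])*3).round(0) for s in (65,-65)])
arm.get_image('top'); s=arm.read_state(); print(s['position'],s['contact_force'],s['joint_vel'].round(4))"
```

```text
55 [array([282., 188.]), array([476., 172.])]
60 [array([278., 156.]), array([474., 139.])]
65 [array([274., 122.]), array([472., 105.])]
[583.95004179   7.4482505  315.0417942 ] [-12.31314957   4.56248081  10.54533855] [ 0.0018 -0.      0.0006  0.0014 -0.0001  0.0012]
```

```bash
python3 -c "
from bench import arm
print(arm.job_done())"
```

```text
the job is handed in; nothing more can be done
None
```

The slice is in the white slice tray and the peg is in the peg tray. Both were set down and let go while the lid was shut. I then lifted the lid by its bar handle, and the gripper is still holding it open at about 60 degrees. I handed the job in at about 18 s; it gave no verdict.

**Last checks:**
- **Lid angle:** the arm's position puts it at 59.4–60.6°, and the top picture at about 59°. Both are well inside the 5 degrees allowed.
- **Hold:** the arm was still, with the fingers closed on the bar.
- **Force on the tool:** about 17 N was left, more than the lid's own 2.5–5 N. I think the bar is being pressed slightly towards the hinge. I eased it once from about 24 N and left the rest.
- **Peg and slice:** the pictures show the peg lying in its tray. The slice lay flat in its tray before the lift; afterwards the arm hides part of it.
- **Bystanders:** the bird, screwdriver and stay looked unmoved. The jar is not in the last pictures, but the arm stayed about 200 mm from it.

**Disagreement:** the gripper's width reading came out about 2.5 mm below the true size on each thing it held, so I took that as a constant offset.

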